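# Find the empty pocket of a flap-covered caddy by feel and stand the sanding block in it

## Robot

A 7-joint arm with a two-finger parallel gripper is mounted at the origin on a cart in front of the work surface, level with it; the furniture and walls round the work are solid. World frame = base frame: x ahead of the robot, y to its left, z up, the work surface at z = 0. Lengths are in m, angles in rad, forces in N, time in s.
With the tool pointing down it reaches from about 0.425 to 0.825 m from the base axis. Payload 3.6 kg.
Tool frame: the origin (TCP) lies on the centre line of the jaws, within the pads' length; the fingertips stand 14 mm ahead of it and the grasp point (between the pads) lies 5 mm behind it (env.nose_length is the distance from the TCP to the fingertips, in m); z points along the fingers, y is the line along which they close (so a half turn about z gives the same grasp; the last joint's range is limited). The gripper opens to 93 mm and grips with 3 to 60 N. Pads are 15 mm wide; open, the fingers measure 128 mm over their backs; the gripper's body (75 mm by 188 mm) begins 65 mm behind the grasp point.
Start: joints at [-1.27, 0.615, -0.013, 1.423, 0.008, 1.103, -0.04], TCP at [0.209, 0.615, 0.233] pointing down, gripper open.
Joint ranges: [-3.12, 3.12], [-0.3, 2.06], [-1.34, 1.32], [0.26, 2.42], [-1.36, 4.5], [0.01, 1.98], [-2.84, 2.84]. Speed limits (rad/s): [2.79, 2.79, 3.14, 3.14, 3.14, 3.14, 3.14].

## Interface

Orientations are given as [roll, pitch, yaw] about the fixed x, y, z axes, in that order (R = Rz(yaw) Ry(pitch) Rx(roll)).
In Python, from rig import env gives the robot as it stands.
- The arm moves only by the shell command python3 -m inch 'ROWS' [FORCE]. ROWS is a JSON object of lists of equal length, an entry for each row: "xyz": the shift along the tool's x, y, z in cm, a list of three; "turn": the turn, a rotation vector about the tool's x, y, z in rad, a list of three; "jaw": the closure in counts, from 0 (fully open) to 255 (shut). In form: {"xyz": [[tx, ty, tz], ...], "turn": [[rx, ry, rz], ...], "jaw": [jaw, ...]}. A call has exactly 8 rows; each row is the pose to reach, as a shift and turn from the pose commanded when the call began, along the tool's axes at that moment; what a row does not reach only later rows make up. A row lasts 1/10 s, in which the tool goes at most 50 mm and 8.59 degrees, less where a joint would pass 70% of its speed; a pose out of reach is approached as far as the arm can. A call with a gripper value outside its range is refused whole. The fingers move at their own pace and stop on an object; FORCE is the grip in N (left out, the last holds). Time passes only in rows, so rows that repeat a pose let the fingers close, or fill a call up. It gives the time, the measured TCP pose, the force and the opening at its end, in the units of the state.
- env.get_state(): the state, without advancing time (a new reading comes with each control period).
- env.capture(name): name is "side" or "top" or "wrist"; returns a dict with "img" (400x640x3 uint8, red, green, blue), "mtx" (3x3 intrinsics, pixels), "extrinsics" (4x4, takes a point from world to camera coordinates); the wrist camera has in their place "mount" (4x4, takes a point from camera to tool coordinates, whose origin is the TCP and whose axes are the flange's). Camera axes: x right, y up, looking along -z (the intrinsics and any distortion apply to the point x, -y, -z); pixel columns grow to the right and rows downward; lengths in m; the calibration is good to about 2 mm. A picture is of the moment at which its call begins: read the wrist's pose just before it. There is no depth.
- env.job_done(): hands the job in, once; it reports no verdict.
The state is a dict: "time_s": time; "joint_positions": joint angles; "qvel": joint speeds; "tau": joint torques, N m; "tool_pos": TCP position; "eef_rot": TCP orientation; "contact_force": force on the tool from outside, world axes, zero at the start; "ft_torque": the same for the moment, N m; "opening": finger opening in m.
Only numpy, scipy, OpenCV 4.12 (cv2) and the standard library are available. Lean on these libraries where they do the work, as an engineer would, in place of code of your own. Each camera call takes 0.05 s, during which the arm holds its last target. There are 200 camera calls.

## Task

The wooden caddy has four pockets under sprung dust flaps, and only one of them is empty: first press on the flaps with the empty, closed fingers until one swings down. Then stand the sanding block on end on the open bench and let go of it, take it again from straight above, push it down through that flap until it stands upright on the pocket's floor, and let go. Do not knock over or push away the bottle, knob, engraving tool and smoothing iron that lie about.

Things in the scene. Friction and masses are not known exactly. Their poses are not given: they have to be found in the camera images.
- caddy: fixed wooden caddy, a low box 54 mm (its x) by 212 mm (its y) and 40 mm high; origin at the centre of its underside, on the bench. Walls 10 mm (x) and 8 mm (y). Four pockets in a row along its y, 51 mm apart, pocket1 at its -y (right-hand) end, each 34 mm (x) by 43 mm (y), with its floor 5 mm above the bench, each covered by an aluminium flap flush with the rim. Three hold a loose piece about 29 mm tall, hidden right under the flap; one, a different one each time, is empty
- pocket1 (a point): point on the top of pocket 1's closed flap, level with the caddy's rim (40 mm above the bench); axes as the caddy's. The vertical line through it is where the centre of the standing block belongs; it lies 1 mm to the caddy's -x of the pocket's middle to leave room for the open flap
- pocket2 (a point): point on the top of pocket 2's closed flap, level with the caddy's rim (40 mm above the bench); axes as the caddy's. The vertical line through it is where the centre of the standing block belongs; it lies 1 mm to the caddy's -x of the pocket's middle to leave room for the open flap
- pocket3 (a point): point on the top of pocket 3's closed flap, level with the caddy's rim (40 mm above the bench); axes as the caddy's. The vertical line through it is where the centre of the standing block belongs; it lies 1 mm to the caddy's -x of the pocket's middle to leave room for the open flap
- pocket4 (a point): point on the top of pocket 4's closed flap, level with the caddy's rim (40 mm above the bench); axes as the caddy's. The vertical line through it is where the centre of the standing block belongs; it lies 1 mm to the caddy's -x of the pocket's middle to leave room for the open flap
- flap1 (a joint): flap of pocket1, hinged along the caddy's +x side of the pocket: 0 is shut, grows to 1.55 rad as it swings down into the pocket; a weak spring (about 0.5 N at its middle) shuts it. Over an occupied pocket it gives at most 5 mm (0.2 rad), over the empty one it swings right down
- flap2 (a joint): flap of pocket2, hinged along the caddy's +x side of the pocket: 0 is shut, grows to 1.55 rad as it swings down into the pocket; a weak spring (about 0.5 N at its middle) shuts it. Over an occupied pocket it gives at most 5 mm (0.2 rad), over the empty one it swings right down
- flap3 (a joint): flap of pocket3, hinged along the caddy's +x side of the pocket: 0 is shut, grows to 1.55 rad as it swings down into the pocket; a weak spring (about 0.5 N at its middle) shuts it. Over an occupied pocket it gives at most 5 mm (0.2 rad), over the empty one it swings right down
- flap4 (a joint): flap of pocket4, hinged along the caddy's +x side of the pocket: 0 is shut, grows to 1.55 rad as it swings down into the pocket; a weak spring (about 0.5 N at its middle) shuts it. Over an occupied pocket it gives at most 5 mm (0.2 rad), over the empty one it swings right down
- block_mid (a point): centre of the loose dark sanding block, 37 mm (its x) by 63 mm (its y, the long axis) by 26 mm (its z), 40 to 90 g; at the start it lies flat on the bench, 26 mm high, to the left of the caddy. Standing on end in a pocket, its 37 mm width runs along the caddy's y and its 26 mm thickness along the caddy's x, and it stands 28 mm proud of the rim with the flap folded down beside it
- block: the same sanding block; origin at the centre of its 37 x 63 mm underside, 13 mm from block_mid along its z
- ink_mid (a point): centre of a loose white bottle with a black cap, 49 mm across, 87 mm tall; leave it alone
- knob_mid (a point): centre of a loose turned wooden knob, 25 x 42 x 24 mm; leave it alone
- graver_mid (a point): centre of a loose wood-handled engraving tool, 150 mm long, 19 mm thick; leave it alone
- iron_mid (a point): centre of a loose pear-handled smoothing iron, 132 mm long, 30 mm thick; leave it alone
Things that resemble listed ones, but are neither listed nor needed, are in the scene too. Leave any blue or pink look-alike of the block alone.

How it is judged:
By the outcome, as a careful person would: the job done as asked, in the order asked, and still so for the second after the job is handed in, with the robot touching nothing.
It also fails if it takes over 70 s, if anything falls off the work surface, if the arm or the gripper's body presses on something with over 40 N, if the wrist force passes 120 N, or if a joint passes its speed limit or range.

## Working session

There is one attempt and no reset: what is moved stays moved. The work goes in short steps, Python scripts to look and compute and a shell command to move; the robot and the scene stay as the last step left them, time stands still between calls to the robot, and variables do not carry over. Pictures are saved under pics/ and viewed, on a budget of 10 in all, crops included, one or two more only if the job needs it, and the job is handed in when it is done.

```bash
ls; mkdir -p pics
python3 - <<'E'
from rig import env
import cv2,numpy as np
s=env.get_state();print(s)
a=env.capture("side");b=env.capture("top")
for n,c in(("side",a),("top",b)):
    np.savez(f"{n}.npz",**{k:c[k] for k in("img","mtx","extrinsics")});print({k:c[k] for k in c if k!='img'})
    cv2.imwrite(f"pics/{n}0.png",c["img"][...,::-1])
E
```

```text
pics
{'time_s': 0.0, 'joint_positions': array([-1.26950206,  0.61594264, -0.01266058,  1.42485874,  0.00812037,
        1.10339997, -0.04039978]), 'qvel': array([ 4.65450826e-04,  2.50760631e-05, -6.12959259e-04,  4.88004263e-04,
        7.27198000e-04,  1.25416017e-03,  5.62440773e-04]), 'tau': array([ 7.78765898e-04, -4.58942091e+01,  2.09203167e-01, -1.65733498e+01,
       -6.11083908e-02,  2.05425045e-02,  2.41310136e-04]), 'tool_pos': array([0.20900514, 0.61469657, 0.23147911]), 'eef_rot': array([-3.13903442e+00,  2.91218247e-05,  2.81391020e+00]), 'contact_force': array([ 0.17913899, -0.42073966,  0.72449527]), 'ft_torque': array([-0.00732916,  0.01923578, -0.01869213]), 'opening': 0.09303283789693663}
{'mtx': array([[449.2778709 ,   0.        , 327.6260008 ],
       [  0.        , 449.2778709 , 204.90792003],
       [  0.        ,   0.        ,   1.        ]]), 'extrinsics': array([[-0.99940775,  0.02712566,  0.02117445,  0.53624525],
       [ 0.00415678, -0.5156594 ,  0.85678358, -0.05618423],
       [ 0.03415962,  0.85636416,  0.51524125, -1.15326464],
       [ 0.        ,  0.        ,  0.        ,  1.        ]])}
{'mtx': array([[471.98821214,   0.        , 316.82286071],
       [  0.        , 471.98821214, 198.94399474],
       [  0.        ,   0.        ,   1.        ]]), 'extrinsics': array([[-0.02772703, -0.99948832, -0.01594683,  0.00593616],
       [ 0.99116046, -0.02955952,  0.12933356, -0.56007024],
       [-0.12973876, -0.01221983,  0.99147291, -0.93252511],
       [ 0.        ,  0.        ,  0.        ,  1.        ]])}
```

View pics/top0.png

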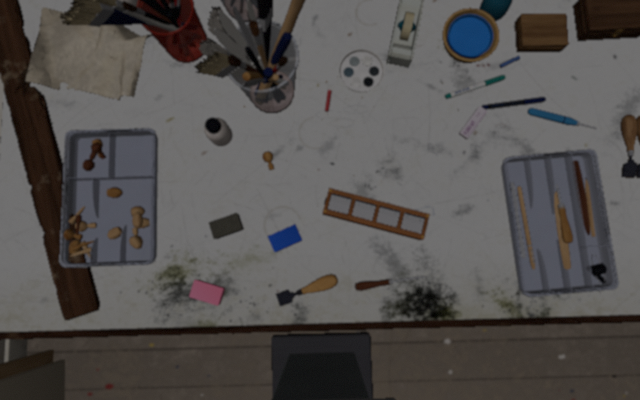

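View pics/side0.png

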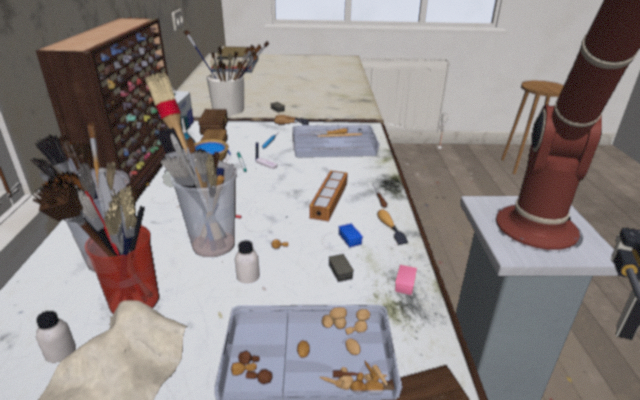

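The candidates in the top view are the dark block (226,225), the blue one (285,238) and the pink one (206,292). The dark one fits: it is dark grey and left of the caddy, which is at (376,214). I'll confirm it in an enlarged crop.

Run:
```python
import cv2,numpy as np
im=np.load("top.npz")["img"][...,::-1]
im=np.clip(im.astype(float)*1.6,0,255).astype(np.uint8)
def crop(x0,y0,w,h,k):
    c=cv2.resize(im[y0:y0+h,x0:x0+w],None,fx=k,fy=k,interpolation=cv2.INTER_CUBIC)
    for x in range(x0,x0+w,10):
        cv2.line(c,((x-x0)*k,0),((x-x0)*k,5),(0,0,255),1);cv2.putText(c,str(x),((x-x0)*k,14),0,.32,(0,0,255),1)
    for y in range(y0,y0+h,10):
        cv2.line(c,(0,(y-y0)*k),(5,(y-y0)*k),(0,0,255),1);cv2.putText(c,str(y),(6,(y-y0)*k+4),0,.32,(0,0,255),1)
    return c
A=crop(315,180,120,64,6);B=crop(200,205,120,50,6)[:, :720]
cv2.imwrite("pics/crop1.png",np.vstack([A[:384],B[:216]]))
```

```text
(no output)
```

View pics/crop1.png

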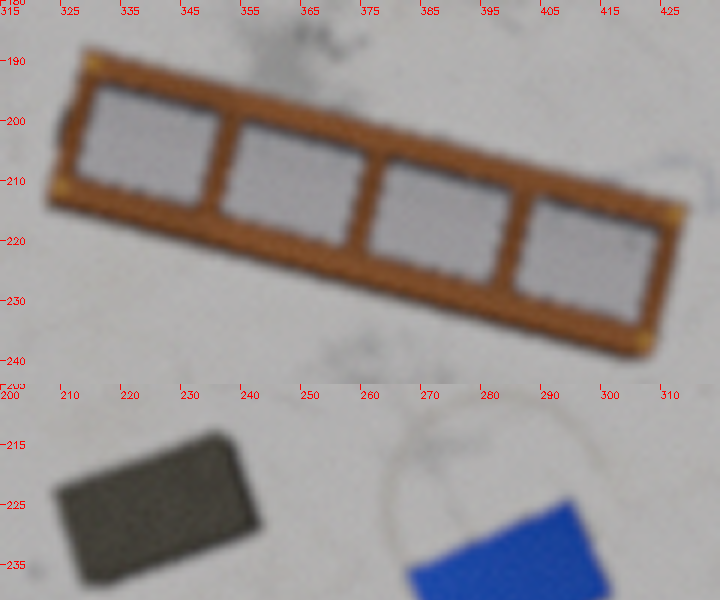

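```bash
cat > h.py <<'E'
import cv2,numpy as np
from scipy.optimize import minimize
def proj(P,c):
    q=np.c_[P,np.ones(len(P))]@np.asarray(c["extrinsics"]).T
    u=np.c_[q[:,0],-q[:,1],-q[:,2]]@np.asarray(c["mtx"]).T
    return u[:,:2]/u[:,2:]
def ray(uv,c,z):
    E=np.asarray(c["extrinsics"]);o=-E[:3,:3].T@E[:3,3]
    d=np.linalg.inv(c["mtx"])@[uv[0],uv[1],1];d=E[:3,:3].T@[d[0],-d[1],-d[2]]
    return o+d*(z-o[2])/d[2]
def box(p,dims):
    c,s=np.cos(p[2]),np.sin(p[2])
    P=np.array([[a*dims[0]/2,b*dims[1]/2,h*dims[2]] for a in(-1,1) for b in(-1,1) for h in(0,1)])
    return P@np.array([[c,s,0],[-s,c,0],[0,0,1]])+[p[0],p[1],0]
def fit(p0,dims,views):  # views: (cam, mask)
    K=6
    def cost(p,show=0):
        t=0
        for c,m in views:
            ys,xs=np.nonzero(m);x0,y0=xs.min()-12,ys.min()-12
            M=cv2.resize(m[y0:ys.max()+12,x0:xs.max()+12].astype(np.float32),None,fx=K,fy=K,interpolation=cv2.INTER_LINEAR)
            uv=(proj(box(p,dims),c)-[x0,y0]+.5)*K-.5
            h=cv2.convexHull(np.round(uv*16).astype(np.int32));B=np.zeros(M.shape,np.float32)
            cv2.fillConvexPoly(B,h,1.,cv2.LINE_8,4)
            t+=np.abs(B-(M>.5)).sum()/(M>.5).sum()
        return t
    p0=np.array(p0);S=np.vstack([p0]+[p0+d for d in np.diag([.01,.01,.1])])
    r=minimize(cost,p0,method="Nelder-Mead",options=dict(initial_simplex=S,xatol=1e-5,fatol=1e-5))
    return r.x,r.fun
E
python3 - <<'E'
from h import *
V={n:dict(np.load(n+".npz")) for n in("top","side")}
for n in V: E=V[n]["extrinsics"];print(n,"cam",-E[:3,:3].T@E[:3,3])
C=[ray((315+a/6,180+b/6),V["top"],.04) for a,b in((85,48),(687,208),(648,357),(48,207))];print(np.round(C,4))
B=[ray((200+a/6,205+(b-384)/6),V["top"],.026) for a,b in((55,490),(222,432),(260,527),(95,587))];print(np.round(B,4))
def comp(m,seed):
    n,l=cv2.connectedComponents(m.astype(np.uint8));i=l[seed[1],seed[0]];return l==i
def hull(m):
    ys,xs=np.nonzero(m);o=np.zeros(m.shape,np.uint8);cv2.fillConvexPoly(o,cv2.convexHull(np.c_[xs,ys].astype(np.int32)),1);return o
def seg(n,seed,kind):
    h=cv2.cvtColor(V[n]["img"],cv2.COLOR_RGB2HSV).astype(int)
    bg=np.median(h[...,2][seed[1]-40:seed[1]+40,seed[0]-40:seed[0]+40])
    m=(h[...,1]>100)&(h[...,0]<25) if kind=="wood" else (h[...,2]<.65*bg)
    return comp(m,seed)
bt,bs=seg("top",(226,225),"d"),seg("side",(341,268),"d")
import scipy.ndimage as nd
h=cv2.cvtColor(V["top"]["img"],cv2.COLOR_RGB2HSV)
ct=hull(seg("top",(352,210),"wood"));cs=hull(seg("side",(319,212),"wood"))
for m in(bt,bs,ct,cs): ys,xs=np.nonzero(m);print(xs.min(),xs.max(),ys.min(),ys.max(),m.sum())
cm=np.mean(C,0);bm=np.mean(B,0)
d=C[0]-C[1]; cy=np.arctan2(d[1],d[0])-np.pi/2
d=B[0]-B[1]; by=np.arctan2(d[1],d[0])-np.pi/2
for nm,p,dm,t,s in(("caddy",[*cm[:2],cy],(.054,.212,.04),ct,cs),("block",[*bm[:2],by],(.037,.063,.026),bt,bs)):
    print(nm,"init",np.round(p,4))
    for v in([("top",t)],[("side",s)],[("top",t),("side",s)]):
        print([a for a,_ in v],*fit(p,dm,[(V[a],m) for a,m in v]))
E
```

```text
top cam [ 0.43429941 -0.02201758  0.99710393]
side cam [0.57555629 0.94409658 0.63099254]
[[ 0.5814 -0.0362  0.04  ]
 [ 0.5206 -0.2378  0.04  ]
 [ 0.4708 -0.2219  0.04  ]
 [ 0.5272 -0.0219  0.04  ]]
[[0.5185 0.214  0.026 ]
 [0.5369 0.1562 0.026 ]
 [0.5037 0.1433 0.026 ]
 [0.4848 0.2002 0.026 ]]
209 243 213 238 560
329 352 254 281 484
0 639 0 399 254320
0 639 0 399 256000
caddy init [ 0.525  -0.1294 -0.293 ]
['top'] [ 0.5249958  -0.129439   -0.29296182] 1.0
['side'] [ 0.5249958  -0.129439   -0.29296182] 1.0
['top', 'side'] [ 0.5249958  -0.129439   -0.29296182] 2.0
block init [0.511  0.1784 0.308 ]
['top'] [0.51221717 0.18117425 0.29987386] 0.1172821123684733
['side'] [0.51431886 0.17823855 0.20202963] 0.14329198254077646
['top', 'side'] [0.51264014 0.18068661 0.28186744] 0.295651359813329
```

```bash
cat >> h.py <<'E'
from scipy.spatial.transform import Rotation as Ro
def shot(env,name):
    s=env.get_state();c=dict(env.capture(name))
    if "mount" in c:
        T=np.eye(4);T[:3,:3]=Ro.from_euler("xyz",s["eef_rot"]).as_matrix();T[:3,3]=s["tool_pos"]
        c["extrinsics"]=np.linalg.inv(T@np.asarray(c["mount"]))
    return s,c
def togo(env,p=None,w=None):  # world target -> tool-frame cm ; w = rotvec in world
    s=env.get_state();R=Ro.from_euler("xyz",s["eef_rot"])
    if p is not None: print("shift cm",np.round(R.inv().apply(np.array(p)-s["tool_pos"])*100,2))
    if w is not None: print("turn",np.round(R.inv().apply(w),4))
E
python3 -m inch '{"xyz":[[-5,-3.7,0],[-10,-7.4,0],[-14,-10.3,0],[-18,-13.3,0],[-22,-16.2,0],[-26,-19.2,0],[-30,-22.1,0],[-33,-24.4,0]],"turn":[[0,0,0],[0,0,0],[0,0,0],[0,0,0],[0,0,0],[0,0,0],[0,0,0],[0,0,0]],"jaw":[0,0,0,0,0,0,0,0]}'
python3 - <<'E'
from rig import env
from h import *
s,c=shot(env,"wrist")
print(s["joint_positions"],c["mount"],c["mtx"])
togo(env,(.512,.181,.23));togo(env,(.525,-.129,.23),(0,0,.044))
print(proj(np.array([[.512,.181,.013]]),c))
E
```

```text
time_s: 0.9
tool_pos: [0.438, 0.2848, 0.2324]
eef_rot: [-3.141, -0.0, 2.814]
contact_force: [0.1, 0.3, 0.1]
opening: 0.0932
[-0.63214489  0.41726452  0.01964017  1.79143159 -0.00989901  0.93344878
  0.63497096] [[ 6.90176967e-04  9.64586683e-01  2.63765149e-01  7.32485932e-02]
 [ 9.99999174e-01 -3.79851812e-04 -1.22751773e-03 -1.31972511e-03]
 [-1.08385559e-03  2.63765778e-01 -9.64586149e-01 -1.51833485e-01]
 [ 0.00000000e+00  0.00000000e+00  0.00000000e+00  1.00000000e+00]] [[295.69988715   0.         315.62501236]
 [  0.         295.69988715 200.99666988]
 [  0.           0.           1.        ]]
shift cm [-9.47 -6.49  0.36]
shift cm [-21.13 -35.24   0.63]
turn [-0.0003 -0.0003 -0.044 ]
[[261.83056385 254.04762911]]
```

```bash
python3 -m inch '{"xyz":[[-2.5,-4.1,0.4],[-5,-8.2,0.8],[-7.5,-12.3,1.2],[-10,-16.5,1.6],[-12.5,-20.7,2],[-15,-25,2.4],[-17.5,-29.2,3],[-20,-33.3,4]],"turn":[[0,0,-0.01],[0,0,-0.02],[0,0,-0.03],[0,0,-0.044],[0,0,-0.044],[0,0,-0.044],[0,0,-0.044],[0,0,-0.044]],"jaw":[30,80,120,160,200,255,255,255]}' 10
python3 -m inch '{"xyz":[[0,0,1],[0,0,2],[0,0,3],[0,0,4],[0,0,4],[0,0,4],[0,0,4],[0,0,4]],"turn":[[0,0,0],[0,0,0],[0,0,0],[0,0,0],[0,0,0],[0,0,0],[0,0,0],[0,0,0]],"jaw":[255,255,255,255,255,255,255,255]}'
python3 - <<'E'
from rig import env
from h import *
s,c=shot(env,"wrist")
np.savez("w1.npz",img=c["img"],mtx=c["mtx"],extrinsics=c["extrinsics"])
P=box((.525,-.1294,-.285),(.054,.212,.04));print(np.round(proj(P,c)))
im=c["img"][...,::-1].copy();cv2.imwrite("pics/w1.png",im)
E
```

```text
time_s: 1.75
tool_pos: [0.5198, -0.0948, 0.1927]
eef_rot: [3.141, 0.001, 2.858]
contact_force: [1.4, 0.3, 0.6]
opening: 0.0337
time_s: 2.55
tool_pos: [0.5198, -0.0927, 0.1532]
eef_rot: [3.141, 0.001, 2.858]
contact_force: [0.0, -0.4, -0.5]
opening: 0.0006
[[183. 181.]
 [165. 189.]
 [385. 181.]
 [395. 190.]
 [189. 229.]
 [172. 244.]
 [382. 229.]
 [391. 244.]]
```

View pics/w1.png

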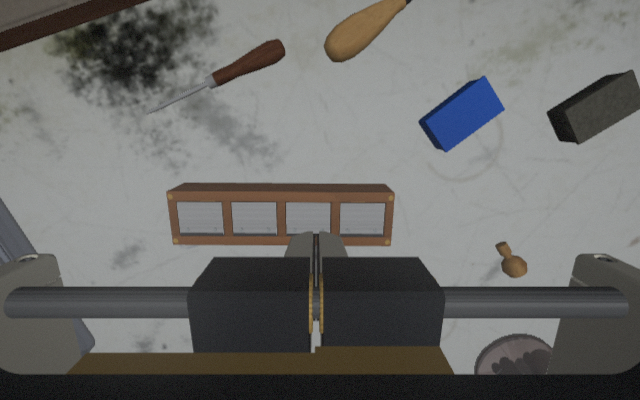

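The wrist view shows the caddy rim corners at about (167,191), (393,191), (391,245) and (172,244), within 2 px of the prediction. pocket1 is at the left. The block is at (595,105). I'll refine the fit from this image.

Run:
```python
from rig import env
from h import *
c=dict(np.load("w1.npz"));im=c["img"];h=cv2.cvtColor(im,cv2.COLOR_RGB2HSV)
def comp(m,seed):
    n,l=cv2.connectedComponents(m.astype(np.uint8));return l==l[seed[1],seed[0]]
print(h[187,280],h[210,228],h[130,590],h[110,600],h[100,540])
m=(h[...,1]>90)&(h[...,0]<20);m[:170]=0;m[250:]=0
m=comp(m,(280,187));ys,xs=np.nonzero(m);print(xs.min(),xs.max(),ys.min(),ys.max(),m.sum())
o=np.zeros(m.shape,np.uint8);cv2.fillConvexPoly(o,cv2.convexHull(np.c_[xs,ys].astype(np.int32)),1)
p,f=fit((.525,-.1294,-.285),(.054,.212,.04),[(c,o)]);print(p,f)
u=proj(box(p,(.054,.212,.04)),c);print(np.round(u,1))
b=(h[...,2]<110)&(h[...,1]<90);b[:60]=0;b[150:]=0;b[:,:530]=0;b=comp(b,(600,110))
ys,xs=np.nonzero(b);print(xs.min(),xs.max(),ys.min(),ys.max())
print(fit((.5125,.181,.29),(.037,.063,.026),[(c,b)]))
# pocket points
R=Ro.from_euler("z",p[2])
for i in range(4): print(i+1,np.round(R.apply([-.001,-.0765+.051*i,.04])+[p[0],p[1],0],4))
t=R.apply([-.001,-.0765,.0])+[p[0],p[1],.075];togo(env,t,(0,0,p[2]+np.pi-2.858))
t=R.apply([-.001,.0765,.0])+[p[0],p[1],.075];togo(env,t)
```

```text
[11 85 75] [ 12 105 104] [26 27 65] [26 31 66] [ 80   5 148]
0 639 0 399 250805
[ 0.525  -0.1294 -0.285 ] 1.0
[[183.3 180.5]
 [164.6 189.1]
 [385.3 180.9]
 [395.3 189.6]
 [189.  228.9]
 [172.  243.6]
 [382.2 229.2]
 [391.2 244. ]]
547 639 70 144
(array([0.51193863, 0.18249   , 0.25804725]), np.float64(0.07158158768897024))
1 [ 0.5025 -0.2025  0.04  ]
2 [ 0.5169 -0.1536  0.04  ]
3 [ 0.5312 -0.1046  0.04  ]
4 [ 0.5455 -0.0557  0.04  ]
shift cm [ -1.41 -11.01   7.82]
turn [ 0.     -0.      0.0014]
shift cm [-1.43  4.29  7.82]
```

Run:
```python
from rig import env
from h import *
c=dict(np.load("w1.npz"));h=cv2.cvtColor(c["img"],cv2.COLOR_RGB2HSV)
for th in(55,70):
    m=(h[...,1]>th)&(h[...,0]<22);m[:170]=0;m[250:]=0
    n,l,st,_=cv2.connectedComponentsWithStats(m.astype(np.uint8));i=1+np.argmax(st[1:,4]);m=l==i
    # keep only where x<275 or y<228 to avoid fingers
    ys,xs=np.nonzero(m);print(xs.min(),xs.max(),ys.min(),ys.max(),m.sum())
    o=np.zeros(m.shape,np.uint8);cv2.fillConvexPoly(o,cv2.convexHull(np.c_[xs,ys].astype(np.int32)),1)
    p,f=fit((.525,-.1294,-.285),(.054,.212,.04),[(c,o)]);print(p,f)
    R=Ro.from_euler("z",p[2])
    for k in range(4): print(k+1,np.round(R.apply([-.001,-.0765+.051*k,.04])+[p[0],p[1],0],4))
```

```text
167 394 183 245 6985
[ 0.52690845 -0.12989878 -0.28319899] 0.021428801144906213
1 [ 0.5046 -0.2031  0.04  ]
2 [ 0.5188 -0.1541  0.04  ]
3 [ 0.5331 -0.1051  0.04  ]
4 [ 0.5473 -0.0562  0.04  ]
167 394 183 245 6762
[ 0.52687183 -0.1298653  -0.28309437] 0.024058535248504778
1 [ 0.5045 -0.203   0.04  ]
2 [ 0.5188 -0.1541  0.04  ]
3 [ 0.533  -0.1051  0.04  ]
4 [ 0.5473 -0.0561  0.04  ]
```

```bash
python3 -m inch '{"xyz":[[-1.6,-0.8,2],[-1.6,-0.8,5],[-1.6,-0.8,7.5],[-1.6,-0.8,9],[-1.6,-0.8,9.8],[-1.6,-0.8,10.2],[-1.6,-0.8,10.5],[-1.6,-0.8,10.5]],"turn":[[0,0,0],[0,0,0],[0,0,0],[0,0,0],[0,0,0],[0,0,0],[0,0,0],[0,0,0]],"jaw":[255,255,255,255,255,255,255,255]}'
```

```text
time_s: 3.4
tool_pos: [0.5329, -0.1052, 0.0481]
eef_rot: [3.142, 0.001, 2.858]
contact_force: [0.2, -0.1, 0.8]
opening: 0.0003
```

```bash
python3 -m inch '{"xyz":[[0,0,0.1],[0,0,0.2],[0,0,0.3],[0,0,0.4],[0,0,0.4],[0,0,0.4],[0,0,0.4],[0,0,0.4]],"turn":[[0,0,0],[0,0,0],[0,0,0],[0,0,0],[0,0,0],[0,0,0],[0,0,0],[0,0,0]],"jaw":[255,255,255,255,255,255,255,255]}'
```

```text
time_s: 4.2
tool_pos: [0.5324, -0.105, 0.0436]
eef_rot: [-3.142, -0.0, 2.858]
contact_force: [-0.2, 1.0, 0.9]
opening: 0.0005
```

```bash
python3 -m inch '{"xyz":[[0,0,0.3],[0,0,0.6],[0,0,0.9],[0,0,1.2],[0,0,1.4],[0,0,1.6],[0,0,1.6],[0,0,1.6]],"turn":[[0,0,0],[0,0,0],[0,0,0],[0,0,0],[0,0,0],[0,0,0],[0,0,0],[0,0,0]],"jaw":[255,255,255,255,255,255,255,255]}'
```

```text
time_s: 5.0
tool_pos: [0.5324, -0.1051, 0.0275]
eef_rot: [-3.142, -0.0, 2.858]
contact_force: [0.5, -0.3, -0.2]
opening: 0.0006
```

```bash
python3 -m inch '{"xyz":[[0,0,-1.5],[0,0,-4],[0,0,-8],[0,0,-11],[1,3,-11],[3,6,-11],[4,10,-11],[5.5,14,-11]],"turn":[[0,0,0],[0,0,0],[0,0,0],[0,0,0],[0,0,0.14],[0,0,0.28],[0,0,0.42],[0,0,0.56]],"jaw":[255,255,255,255,255,200,150,100]}'
python3 - <<'E'
from rig import env
from h import *
s=env.get_state();print(s["joint_positions"]);togo(env,(.512,.14,.11),(0,0,1.856-s["eef_rot"][2]))
E
```

```text
time_s: 5.8
tool_pos: [0.5195, 0.0456, 0.1382]
eef_rot: [3.14, 0.001, 2.29]
contact_force: [0.5, 0.1, -0.3]
opening: 0.0198
[-0.2906926   0.54723672  0.24022894  1.91284571 -0.19283413  0.7015167
  0.78298926]
shift cm [7.59 5.65 2.82]
turn [ 0.0006 -0.0007  0.4345]
```

```bash
python3 -m inch '{"xyz":[[2,1.4,0.5],[4,2.8,1],[6,4.2,2],[7.6,5.6,2.8],[7.6,5.6,2.8],[7.6,5.6,2.8],[7.6,5.6,2.8],[7.6,5.6,2.8]],"turn":[[0,0,0.14],[0,0,0.28],[0,0,0.42],[0,0,0.43],[0,0,0.43],[0,0,0.43],[0,0,0.43],[0,0,0.43]],"jaw":[100,100,100,100,100,100,100,100]}'
python3 - <<'E'
from rig import env
from h import *
s,c=shot(env,"wrist");print(s["joint_positions"])
np.savez("w2.npz",img=c["img"],mtx=c["mtx"],extrinsics=c["extrinsics"])
cv2.imwrite("pics/w2.png",c["img"][...,::-1]);print(np.round(proj(box((.5125,.181,.285),(.037,.063,.026)),c)))
h=cv2.cvtColor(c["img"],cv2.COLOR_RGB2HSV);u=proj(np.array([[.5125,.181,.02]]),c)[0].astype(int);print(u,h[u[1],u[0]])
m=(h[...,2]<100)&(h[...,0]>18);n,l=cv2.connectedComponents(m.astype(np.uint8));b=l==l[u[1],u[0]]
ys,xs=np.nonzero(b);print(xs.min(),xs.max(),ys.min(),ys.max());print(fit((.5125,.181,.285),(.037,.063,.026),[(c,b)]))
E
```

```text
time_s: 6.6
tool_pos: [0.5109, 0.1368, 0.1103]
eef_rot: [3.141, 0.001, 1.865]
contact_force: [-1.0, -0.3, -0.2]
opening: 0.0562
[-0.53565028  0.61285949  0.35480748  1.91917938 -0.32861758  0.66491645
  0.31479656]
[[311. 191.]
 [311. 198.]
 [312. 119.]
 [312. 119.]
 [352. 191.]
 [356. 198.]
 [355. 119.]
 [360. 119.]]
[333 158] [39 25 72]
310 357 120 198
(array([0.51185175, 0.18026997, 0.30848984]), np.float64(0.07904114026563006))
```

View pics/w2.png

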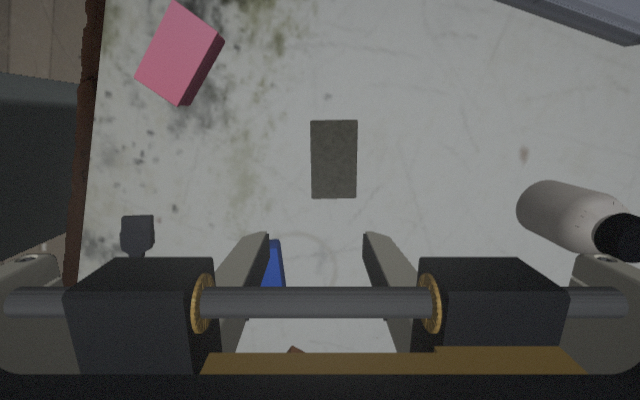

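```bash
python3 -m inch '{"xyz":[[2,0.4,0.5],[4,1,1],[5.5,1.4,2],[5.5,1.4,3],[5.5,1.4,3],[5.5,1.4,3],[5.5,1.4,3],[5.5,1.4,3]],"turn":[[0,-0.14,0],[0,-0.28,0],[0,-0.42,0],[0,-0.436,0],[0,-0.436,0],[0,-0.436,0],[0,-0.436,0],[0,-0.436,0]],"jaw":[100,100,100,100,100,100,100,100]}'
python3 - <<'E'
from rig import env
from h import *
s=env.get_state();print(s["joint_positions"]);togo(env,(.5078,.1939,.0185))
R=Ro.from_euler("xyz",s["eef_rot"]).as_matrix();print(R)
E
```

```text
time_s: 7.45
tool_pos: [0.5086, 0.1931, 0.081]
eef_rot: [3.139, 0.435, 1.862]
contact_force: [0.3, -1.2, -0.3]
opening: 0.0567
[-1.03846562  0.82883467  0.68477016  1.85570297 -0.09569353  0.68620001
 -0.14078816]
shift cm [ 2.72 -0.07  5.63]
[[-0.26053067  0.95758755  0.12308471]
 [ 0.86865673  0.28813604 -0.40300509]
 [-0.4213778   0.00192317 -0.90688315]]
```

```bash
python3 -m inch '{"xyz":[[0.8,0,1.6],[1.4,0,3],[2,0,4.2],[2.4,-0.1,5],[2.6,-0.1,5.4],[2.7,-0.1,5.6],[2.7,-0.1,5.6],[2.7,-0.1,5.6]],"turn":[[0,0,0],[0,0,0],[0,0,0],[0,0,0],[0,0,0],[0,0,0],[0,0,0],[0,0,0]],"jaw":[100,100,100,100,100,100,100,140]}' 20
python3 -m inch '{"xyz":[[0,0,0],[0,0,0],[0,0,0],[0,0,0],[-0.2,0,-0.4],[-0.8,0,-1.8],[-1.7,0,-3.6],[-2.5,0,-5.4]],"turn":[[0,0,0],[0,0,0],[0,0,0],[0,0,0],[0,0,0],[0,0,0],[0,0,0],[0,0,0]],"jaw":[180,220,255,255,255,255,255,255]}' 20
python3 - <<'E'
from rig import env
print(env.get_state()["joint_positions"])
E
```

```text
time_s: 8.25
tool_pos: [0.5067, 0.196, 0.0179]
eef_rot: [3.141, 0.436, 1.868]
contact_force: [-1.1, 0.3, -0.4]
opening: 0.0522
time_s: 9.05
tool_pos: [0.5063, 0.1957, 0.0785]
eef_rot: [-3.142, 0.436, 1.867]
contact_force: [1.0, -0.2, 0.8]
opening: 0.0367
[-1.04449577  0.83273453  0.68359928  1.8581055  -0.0971173   0.68340831
 -0.14247038]
```

```bash
python3 -m inch '{"xyz":[[-0.6,0,-1.2],[-1.2,0,-2.4],[-1.7,0,-3.6],[-1.7,0,-3.6],[-1.7,0,-3.6],[-1.7,0,-3.6],[-1.7,0,-3.6],[-1.7,0,-3.6]],"turn":[[0,0.13,0],[0,0.26,0],[0,0.39,0],[0,0.52,0],[0,0.65,0],[0,0.78,0],[0,0.91,0],[0,1.04,0]],"jaw":[255,255,255,255,255,255,255,255]}'
python3 - <<'E'
from rig import env
print(env.get_state()["joint_positions"])
E
```

```text
time_s: 9.85
tool_pos: [0.5074, 0.1945, 0.1185]
eef_rot: [3.137, -0.607, 1.869]
contact_force: [0.2, 0.2, -2.0]
opening: 0.0367
[-0.04130054  0.69421349 -0.07476843  1.86004079 -0.74814263  0.87100083
  0.76984166]
```

```bash
python3 -m inch '{"xyz":[[0,0,0],[0,0,0],[0,0,0],[0,0,0],[0,0,0],[0,0,0],[0,0,0],[0,0,0]],"turn":[[0,0.1,0],[0,0.2,0],[0,0.3,0],[0,0.4,0],[0,0.5,0],[0,0.53,0],[0,0.53,0],[0,0.53,0]],"jaw":[255,255,255,255,255,255,255,255]}'
python3 - <<'E'
from rig import env
from h import *
s=env.get_state();print(s["joint_positions"]);R=Ro.from_euler("xyz",s["eef_rot"]).as_matrix();print(R)
# block orientation: block long axis in tool frame fixed at grasp
R0=Ro.from_euler("xyz",[-3.142,.436,1.867]).as_matrix()
a=R@R0.T@np.array([-np.sin(.3),np.cos(.3),0]);print("long axis now",a)
togo(env,s["tool_pos"]-[0,0,.06])
_,c=shot(env,"side");cv2.imwrite("pics/s1.png",cv2.resize(c["img"][150:350,240:480,::-1],None,fx=3,fy=3))
E
```

```text
time_s: 10.65
tool_pos: [0.5063, 0.1964, 0.1176]
eef_rot: [3.139, -1.133, 1.872]
contact_force: [0.4, 0.2, -1.0]
opening: 0.0366
[ 0.24385112  0.94109078 -0.27300661  1.79127864 -0.92258701  1.15369857
  1.04693985]
[[-0.12575568  0.95578971 -0.26580358]
 [ 0.40519356  0.29404879  0.86565206]
 [ 0.90554055  0.00115876 -0.42425814]]
long axis now [-5.20126122e-03  6.40296753e-04  9.99986268e-01]
shift cm [-5.43 -0.01  2.55]
```

View pics/s1.png

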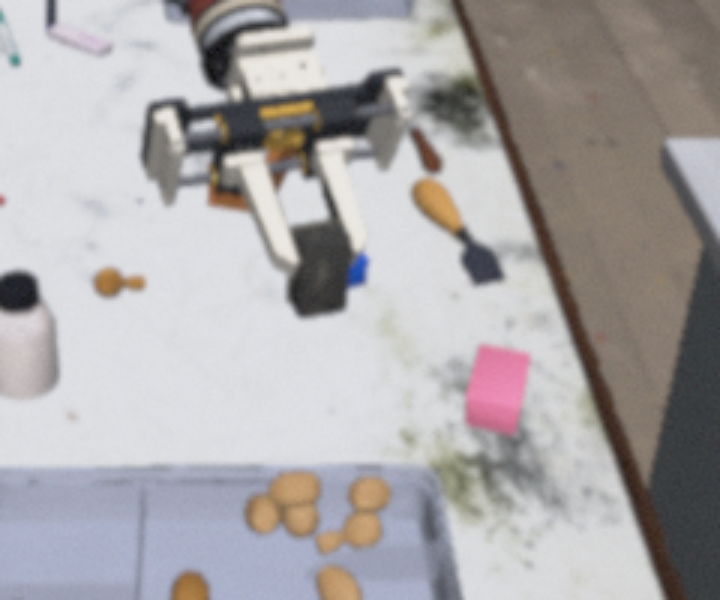

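```bash
python3 -m inch '{"xyz":[[-1.5,0,0.7],[-3,0,1.4],[-4.2,0,2],[-5.2,0,2.45],[-5.7,0,2.7],[-6,0,2.8],[-6.15,0,2.88],[-6.2,0,2.92]],"turn":[[0,0,0],[0,0,0],[0,0,0],[0,0,0],[0,0,0],[0,0,0],[0,0,0],[0,0,0]],"jaw":[255,255,255,255,255,255,255,255]}'
```

```text
time_s: 11.5
tool_pos: [0.5065, 0.1961, 0.0484]
eef_rot: [3.141, -1.134, 1.869]
contact_force: [-0.2, -0.3, 0.1]
opening: 0.0369
```

```bash
python3 -m inch '{"xyz":[[-0.05,0,0.02],[-0.09,0,0.04],[-0.13,0,0.06],[-0.13,0,0.06],[-0.13,0,0.06],[-0.13,0,0.06],[-0.13,0,0.06],[-0.13,0,0.06]],"turn":[[0,0,0],[0,0,0],[0,0,0],[0,0,0],[0,0,0],[0,0,0],[0,0,0],[0,0,0]],"jaw":[255,255,255,255,255,255,255,255]}'
```

```text
time_s: 12.3
tool_pos: [0.5065, 0.1962, 0.0478]
eef_rot: [3.14, -1.136, 1.869]
contact_force: [0.3, -4.0, 6.0]
opening: 0.0369
```

```bash
python3 -m inch '{"xyz":[[0.04,0,-0.02],[0.04,0,-0.02],[0.04,0,-0.02],[0.04,0,-0.02],[0.04,0,-0.02],[0.04,0,-0.02],[0.04,0,-0.02],[0.04,0,-0.02]],"turn":[[0,0,0],[0,0,0],[0,0,0],[0,0,0],[0,0,0],[0,0,0],[0,0,0],[0,0,0]],"jaw":[200,140,100,80,80,80,80,80]}' 20
python3 -m inch '{"xyz":[[0,0,-1],[0,0,-2.5],[0,0,-5],[0,0,-8],[0,0,-11],[0,0,-14],[0,0,-16],[0,0,-16]],"turn":[[0,0,0],[0,0,0],[0,0,0],[0,0,0],[0,0,0],[0,0,0],[0,0,0],[0,0,0]],"jaw":[80,80,80,80,80,80,80,80]}'
python3 - <<'E'
from rig import env
from h import *
s,c=shot(env,"side");print(s["joint_positions"])
cv2.imwrite("pics/s2.png",cv2.resize(c["img"][180:300,280:440,::-1],None,fx=4,fy=4))
E
```

```text
time_s: 13.1
tool_pos: [0.5063, 0.196, 0.0472]
eef_rot: [-3.141, -1.134, 1.868]
contact_force: [0.3, -0.4, 0.4]
opening: 0.0637
time_s: 13.9
tool_pos: [0.5508, 0.0525, 0.1154]
eef_rot: [3.136, -1.128, 1.866]
contact_force: [-0.4, -0.5, 0.0]
opening: 0.0636
[ 0.39165458  0.99658945 -0.18018038  1.56825591 -0.76395222  1.39603041
  1.00547   ]
```

View pics/s2.png

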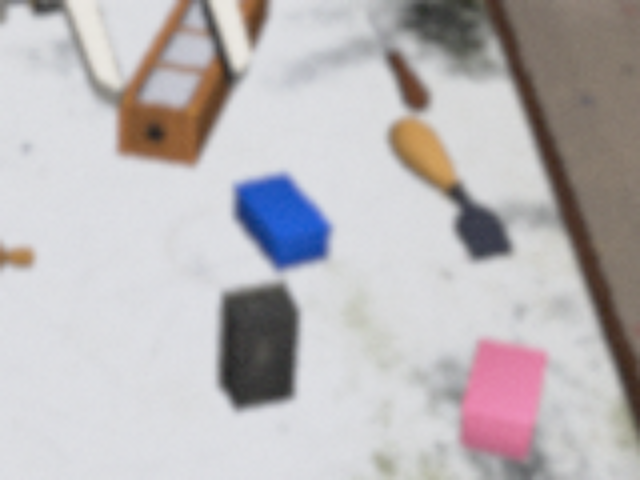

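```bash
python3 -m inch '{"xyz":[[1.5,0,-0.7],[3,0,-1.4],[5,0,-2.3],[7,0,-3.3],[8.1,0,-3.8],[8.1,0,-3.8],[8.1,0,-3.8],[8.1,0,-3.8]],"turn":[[0,-0.14,0],[0,-0.28,0],[0,-0.42,0],[0,-0.56,0],[0,-0.7,0],[0,-0.84,0],[0,-0.98,0],[0,-1.128,0]],"jaw":[80,80,80,80,80,80,80,80]}'
python3 - <<'E'
from rig import env
from h import *
s=env.get_state();print(s["joint_positions"]);togo(env,(.505,.155,.16))
E
```

```text
time_s: 14.75
tool_pos: [0.548, 0.0582, 0.205]
eef_rot: [3.141, -0.002, 1.869]
contact_force: [-0.5, 0.4, -1.2]
opening: 0.0639
[-0.29862083  0.49788944  0.23339438  1.7569081  -0.14369632  0.90265503
  0.29512207]
shift cm [10.51 -1.27  4.51]
```

```bash
python3 -m inch '{"xyz":[[4,-0.5,1],[8,-1,3],[10.5,-1.3,4.5],[10.5,-1.3,4.5],[10.5,-1.3,4.5],[10.5,-1.3,4.5],[10.5,-1.3,4.5],[10.5,-1.3,4.5]],"turn":[[0,0,0],[0,0,0],[0,0,0],[0,0,0],[0,0,0],[0,0,0],[0,0,0],[0,0,0]],"jaw":[80,80,80,80,80,80,80,80]}'
python3 - <<'E'
from rig import env
from h import *
s,c=shot(env,"wrist");p0=(.505,.2007,.298);D=(.037,.026,.063)
h=cv2.cvtColor(c["img"],cv2.COLOR_RGB2HSV);u=proj(np.array([[*p0[:2],.06]]),c)[0].astype(int)
m=(h[...,2]<105)&(h[...,0]>18);n,l=cv2.connectedComponents(m.astype(np.uint8));b=l==l[u[1],u[0]]
ys,xs=np.nonzero(b);print(u,xs.min(),xs.max(),ys.min(),ys.max());print(proj(box(p0,D),c).round());p,f=fit(p0,D,[(c,b)]);print(p,f)
togo(env,(p[0],p[1],.11),(0,0,p[2]+np.pi/2-s["eef_rot"][2]))
im=c["img"].copy();cv2.polylines(im,[cv2.convexHull(proj(box(p,D),c).astype(np.int32))],True,(255,0,0),1)
cv2.imwrite("pics/w3.png",im[...,::-1])
E
```

```text
time_s: 15.55
tool_pos: [0.5062, 0.1529, 0.1605]
eef_rot: [3.141, -0.006, 1.866]
contact_force: [0.2, -1.0, 0.4]
opening: 0.0639
[331 152] 310 352 136 169
[[311. 160.]
 [310. 169.]
 [310. 134.]
 [309. 138.]
 [346. 160.]
 [353. 169.]
 [346. 134.]
 [354. 137.]]
[0.50518517 0.19992074 0.29470579] 0.26550603528319405
shift cm [4.48 1.27 5.07]
turn [-0. -0.  0.]
```

View pics/w3.png

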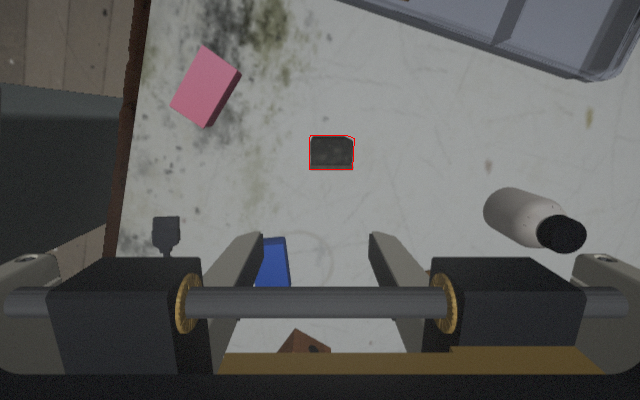

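```bash
python3 -m inch '{"xyz":[[2.5,0.7,0],[4.5,1.3,2],[4.5,1.3,4.5],[4.5,1.3,6.5],[4.5,1.3,8.5],[4.5,1.3,10],[4.5,1.3,10.65],[4.5,1.3,10.65]],"turn":[[0,0.003,0],[0,0.006,0],[0,0.006,0],[0,0.006,0],[0,0.006,0],[0,0.006,0],[0,0.006,0],[0,0.006,0]],"jaw":[80,80,80,80,80,80,80,80]}' 30
python3 -m inch '{"xyz":[[0,0,0],[0,0,0],[0,0,0],[0,0,0],[0,0,0],[0,0,0],[0,0,0],[0,0,0]],"turn":[[0,0,0],[0,0,0],[0,0,0],[0,0,0],[0,0,0],[0,0,0],[0,0,0],[0,0,0]],"jaw":[130,160,190,220,255,255,255,255]}' 30
```

```text
time_s: 16.4
tool_pos: [0.5044, 0.2011, 0.0533]
eef_rot: [-3.14, -0.012, 1.867]
contact_force: [-0.1, -1.2, 0.2]
opening: 0.0636
time_s: 17.2
tool_pos: [0.505, 0.2017, 0.0544]
eef_rot: [3.141, -0.012, 1.868]
contact_force: [-0.4, -0.9, 5.5]
opening: 0.0365
```

```bash
python3 -m inch '{"xyz":[[0,0,-0.5],[0,0,-2],[0,0,-4],[0,0,-6],[0,0,-8],[0,0,-8],[0,0,-8],[0,0,-8]],"turn":[[0,0,0],[0,0,0],[0,0,0],[0,0,0],[0,0,0],[0,0,0],[0,0,0],[0,0,0]],"jaw":[255,255,255,255,255,255,255,255]}'
python3 -m inch '{"xyz":[[-2,-0.4,0],[-6,-1.3,0],[-10,-2.2,0],[-15,-3.2,0],[-20,-4.3,0],[-25,-5.4,0],[-28,-6,0],[-30,-6.5,0]],"turn":[[0,0,-0.1],[0,0,-0.22],[0,0,-0.35],[0,0,-0.48],[0,0,-0.61],[0,0,-0.74],[0,0,-0.87],[0,0,-0.99]],"jaw":[255,255,255,255,255,255,255,255]}'
python3 - <<'E'
from rig import env
from h import *
s=env.get_state();togo(env,(.5312,-.1046,.115),(0,0,2.858-s["eef_rot"][2]))
E
```

```text
time_s: 18.0
tool_pos: [0.5039, 0.2004, 0.1325]
eef_rot: [-3.139, -0.012, 1.868]
contact_force: [-0.8, 1.0, -0.9]
opening: 0.0366
time_s: 18.8
tool_pos: [0.5295, -0.1098, 0.1288]
eef_rot: [3.134, -0.009, 2.857]
contact_force: [0.5, 0.0, 0.3]
opening: 0.0369
shift cm [-0.03  0.53  1.38]
turn [ 0.      0.     -0.0006]
```

```bash
python3 -m inch '{"xyz":[[0,0.2,0.5],[0,0.3,1],[0,0.3,1.4],[0,0.3,1.8],[0,0.3,1.8],[0,0.3,1.8],[0,0.3,1.8],[0,0.3,1.8]],"turn":[[0,0,0],[0,0,0],[0,0,0],[0,0,0],[0,0,0],[0,0,0],[0,0,0],[0,0,0]],"jaw":[255,255,255,255,255,255,255,255]}'
python3 - <<'E'
from rig import env
from h import *
s,c=shot(env,"wrist");print(s["tool_pos"])
togo(env,(.5312,-.1046,.105),(0,0,2.858-s["eef_rot"][2]))
R=Ro.from_euler("z",-.2838);f=lambda v:R.apply(v)+[.5262,-.1297,0]
pk=f([[a*.017,.0255+b*.0215,.04] for a,b in((-1,-1),(-1,1),(1,1),(1,-1))])
cd=f([[a*.027,b*.106,.04] for a,b in((-1,-1),(-1,1),(1,1),(1,-1))])
im=c["img"].copy()
for q in(pk,cd): u=proj(q,c);cv2.polylines(im,[(u*16).astype(np.int32)],True,(255,0,0),1,cv2.LINE_AA,4)
bb=s["tool_pos"]+R.apply([[.0012+a*.013,b*.0185,z] for z in(-.0535,.009) for a,b in((-1,-1),(-1,1),(1,1),(1,-1))])
for q in(bb[:4],bb[4:]): cv2.polylines(im,[(proj(q,c)*16).astype(np.int32)],True,(0,255,0),1,cv2.LINE_AA,4)
cv2.imwrite("pics/w4.png",cv2.resize(im[150:310,150:410,::-1],None,fx=3,fy=3,interpolation=cv2.INTER_CUBIC))
E
```

```text
time_s: 19.6
tool_pos: [0.5315, -0.1021, 0.1125]
eef_rot: [3.132, -0.006, 2.858]
contact_force: [-0.7, 0.4, -0.5]
opening: 0.0369
[ 0.5315141  -0.10206559  0.11254904]
shift cm [-0.05 -0.25  0.75]
turn [ 0.  0. -0.]
```

View pics/w4.png

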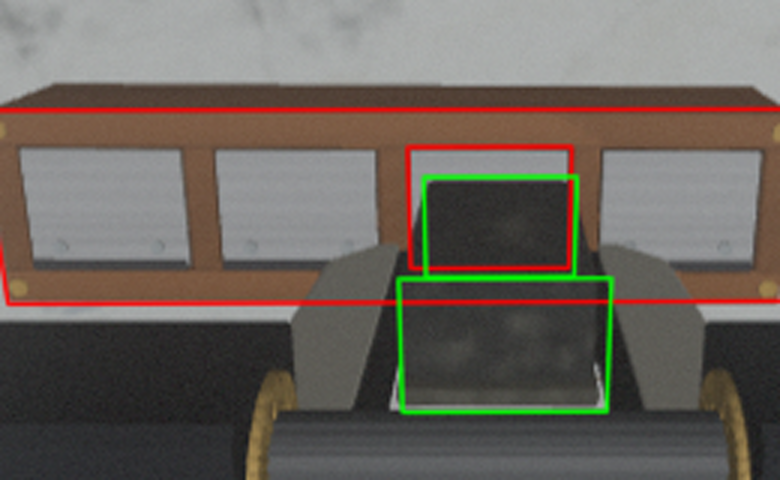

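```bash
python3 -m inch '{"xyz":[[0,-0.1,0.2],[-0.05,-0.25,0.5],[-0.05,-0.25,0.7],[-0.05,-0.25,0.7],[-0.05,-0.25,0.7],[-0.05,-0.25,0.7],[-0.05,-0.25,0.7],[-0.05,-0.25,0.7]],"turn":[[0.009,0,0],[0.009,0,0],[0.009,0,0],[0.009,0,0],[0.009,0,0],[0.009,0,0],[0.009,0,0],[0.009,0,0]],"jaw":[255,255,255,255,255,255,255,255]}'
python3 - <<'E'
from rig import env
from h import *
togo(env,(.5312,-.1046,.059))
E
```

```text
time_s: 20.45
tool_pos: [0.5311, -0.1046, 0.1053]
eef_rot: [3.141, -0.006, 2.858]
contact_force: [-0.3, 0.3, -0.3]
opening: 0.0366
shift cm [-0.04 -0.    4.63]
```

```bash
python3 -m inch '{"xyz":[[0,0,0.3],[0,0,0.7],[0,0,1.1],[0,0,1.4],[0,0,1.7],[0,0,2],[0,0,2.3],[0,0,2.3]],"turn":[[0,0,0],[0,0,0],[0,0,0],[0,0,0],[0,0,0],[0,0,0],[0,0,0],[0,0,0]],"jaw":[255,255,255,255,255,255,255,255]}'
```

```text
time_s: 21.25
tool_pos: [0.5303, -0.1044, 0.0816]
eef_rot: [3.141, -0.008, 2.858]
contact_force: [-1.5, 0.4, -0.5]
opening: 0.0371
```

```bash
python3 -m inch '{"xyz":[[0,0,0.3],[0,0,0.7],[0,0,1.1],[0,0,1.5],[0,0,1.8],[0,0,2],[0,0,2.05],[0,0,2.05]],"turn":[[0,0,0],[0,0,0],[0,0,0],[0,0,0],[0,0,0],[0,0,0],[0,0,0],[0,0,0]],"jaw":[255,255,255,255,255,255,255,255]}'
```

```text
time_s: 22.05
tool_pos: [0.5308, -0.1045, 0.0617]
eef_rot: [3.141, -0.007, 2.858]
contact_force: [-0.7, -0.3, -0.9]
opening: 0.0367
```

```bash
python3 -m inch '{"xyz":[[0,0,0.1],[0,0,0.15],[0,0,0.2],[0,0,0.25],[0,0,0.3],[0,0,0.3],[0,0,0.3],[0,0,0.3]],"turn":[[0,0,0],[0,0,0],[0,0,0],[0,0,0],[0,0,0],[0,0,0],[0,0,0],[0,0,0]],"jaw":[255,255,255,255,255,255,255,255]}'
```

```text
time_s: 22.85
tool_pos: [0.531, -0.1045, 0.0598]
eef_rot: [3.141, -0.006, 2.858]
contact_force: [-2.4, 0.1, 6.6]
opening: 0.0366
```

```bash
python3 -m inch '{"xyz":[[0,0,-0.05],[0,0,-0.05],[0,0,-0.05],[0,0,-0.05],[0,0,-0.05],[0,0,-0.05],[0,0,-0.05],[0,0,-0.05]],"turn":[[0,0,0],[0,0,0],[0,0,0],[0,0,0],[0,0,0],[0,0,0],[0,0,0],[0,0,0]],"jaw":[200,150,110,90,90,90,90,90]}'
python3 -m inch '{"xyz":[[0,0,-0.8],[0,0,-2],[0,0,-4],[0,0,-7],[0,0,-10],[-2,0,-12],[-4,0,-12],[-6,0,-12]],"turn":[[0,0,0],[0,0,0],[0,0,0],[0,0,0],[0,0,0],[0,0,0],[0,0,0],[0,0,0]],"jaw":[90,90,90,90,90,90,90,90]}'
python3 - <<'E'
from rig import env
from h import *
s,c=shot(env,"wrist");_,d=shot(env,"side")
a=cv2.resize(c["img"][90:260,170:410],(480,340));b=cv2.resize(d["img"][150:320,260:500],(480,340),interpolation=cv2.INTER_CUBIC)
cv2.imwrite("pics/fin.png",np.vstack([a[:300],b[:300]])[...,::-1])
D=(.026,.037,.063)
for k,z in((0,.005),):
    P=box((.5324,-.1049,-.2838),D)+[0,0,z];print(proj(P,c).round())
E
```

```text
time_s: 23.65
tool_pos: [0.5308, -0.1045, 0.0592]
eef_rot: [3.141, -0.007, 2.858]
contact_force: [-0.2, 0.5, 0.7]
opening: 0.0604
time_s: 24.45
tool_pos: [0.5904, -0.1219, 0.1815]
eef_rot: [3.14, -0.003, 2.858]
contact_force: [0.2, 0.7, 0.4]
opening: 0.0603
[[299. 121.]
 [295. 120.]
 [334. 121.]
 [338. 120.]
 [299. 145.]
 [296. 151.]
 [333. 145.]
 [338. 151.]]
```

View pics/fin.png

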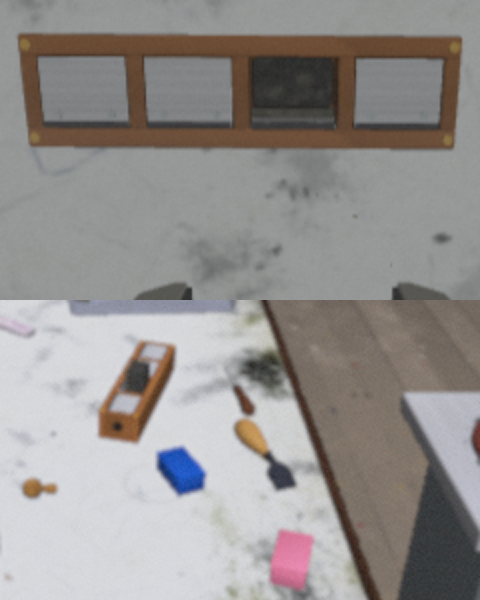

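```bash
python3 -c "
from rig import env
print(env.job_done(), env.get_state()['time_s'])"
```

```text
the job is handed in; nothing more can be done
the job is handed in; nothing more can be done
```

The sanding block now stands upright on the floor of pocket 3, released, and I handed the job in at about 24.5 s of robot time.

- **Finding the pocket:** I pressed the pocket 3 flap first with the closed fingers. It gave way to 26 mm below the rim with no more than about 1 N of force, so I did not press the other three.
- **Standing the block:** I picked up the dark block, turned it 90°, stood it on end on the open bench and let go. A side picture showed it standing on its own.
- **Placing it:** I took it again from straight above and pushed it down through flap 3 until it touched the floor with about 6.6 N, at roughly the expected height. Then I released it and moved the gripper clear.
- **Last checks:** The final wrist and side pictures show the block where an upright block in pocket 3 should be, to about 1 to 2 pixels. The other three flaps are shut. The knob, iron and engraving tool, and the blue and pink blocks, look unmoved.
- **Not checked:** The bottle was outside the final crop. It was standing in the wrist picture taken just before I took the block again, and the later moves went away from it.
- **Disagreement:** Position estimates from the different views differed by 1 to 2 mm. They needed only small corrections.

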